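# Fetch the bottle opener from the sliding-door case

## Robot

A 6-joint arm with a two-finger parallel gripper is mounted at the origin on the work surface. World frame = base frame: x ahead of the robot, y to its left, z up, the work surface at z = 0. Lengths are in mm, angles in rad, forces in N, time in s.
With the tool pointing down it reaches from about 275 to 1000 mm from the base axis. Payload 8.4 kg.
Tool frame: the origin (TCP) lies at the very end of the fingers, on their centre line; the grasp point (between the pads) lies 19 mm behind it; y points along the fingers, x is the direction in which the jaws open and shut, and the axes are right-handed (so a half turn about y gives the same grasp; the last joint's range is limited). The gripper opens to 85 mm and grips with 20 to 120 N. Pads are 22 mm wide; open, the fingers measure 114 mm over their backs; the gripper's body (76 mm by 85 mm) begins 54 mm behind the grasp point. The pads swing forward as they close: fully open they stand 13 mm farther back than shut.
Start: joints at [1.214, 0.353, 1.633, -0, 1.155, -0.002], TCP at [217.125, 586.075, 231.281] pointing down, gripper open.
Joint ranges: [-2.63, 2.63], [-0.92, 2.1], [0.06, 2.66], [-1.3, 4.44], [0, 2.69], [-3.02, 3.02]. Speed limits (rad/s): [2.22, 2.22, 2.79, 3.14, 3.14, 3.14].

## Interface

Orientations are given as [roll, pitch, yaw] about the fixed x, y, z axes, in that order (R = Rz(yaw) Ry(pitch) Rx(roll)).
In Python, from rig import r gives the robot as it stands.
- The arm moves only by the tool servo_tool, never from a script. Its argument "motion" is a list of rows, each a list of 7 numbers: the opening, from -1 (shut) to 1 (fully open), then the shift along the tool's x, y, z in m, then the turn, a rotation vector about the tool's x, y, z in units of 10 degrees (1.0 is 10 degrees). A call has 1 to 12 rows; each row is the pose to reach, as a shift and turn from the pose commanded when the call began, along the tool's axes at that moment; what a row does not reach only later rows make up. A row lasts 1/8 s, in which the tool goes at most 62.5 mm and 10.7 degrees, less where a joint would pass 70% of its speed; a pose out of reach is approached as far as the arm can. A call with a gripper value outside its range is refused whole. The fingers move at their own pace and stop on an object; "grip_force" is the grip in N (left out, the last holds). Time passes only in rows, so rows that repeat a pose let the fingers close. It gives the time, the measured TCP pose, the force and the opening at its end, in the units of the state.
- r.sense(): the state, without advancing time (a new reading comes with each control period).
- r.grab_frame(name): name is "side" or "top" or "wrist"; returns the picture (420x560x3 uint8, red, green, blue); there is no depth.
- r.calibration(name): a dict with "fx", "fy", "cx", "cy" (pixels), "R" (3x3) and "t" (3): a world point X has camera coordinates R X + t; the wrist camera has in their place "mount" (4x4, takes a point from camera to tool coordinates, whose origin is the TCP and whose axes are the tool frame's). Camera axes: x right, y down, z forward; pixel columns grow to the right and rows downward; lengths in mm; the calibration is good to about 2 mm. The wrist camera is an equidistant fisheye: a pixel r from the principal point sees the ray r / f radians off the axis. A picture is of the moment at which its call begins: read the wrist's pose just before it. calibration takes no time and is no camera call.
- r.sign_off(): hands the job in, once; it reports no verdict.
The state is a dict: "clock": time; "qpos": joint angles; "qvel": joint speeds; "joint_efforts": joint torques, N m; "eef_pos": TCP position; "tcp_rot": TCP orientation; "contact_force": force on the tool from outside, world axes, zero at the start; "wrist_torque": the same for the moment, N m; "opening": opening from 0.0 (shut) to 1.0 (fully open).
Only numpy, scipy, OpenCV 4.12 (cv2) and the standard library are available. Lean on these libraries where they do the work, as an engineer would, in place of code of your own. Each camera call takes 0.05 s, during which the arm holds its last target. There are 200 camera calls.

## Task

The bottle opener is in one of the two compartments of the display case on the van's counter: slide the clear door above it well open, past the other door, take the opener out and lay it flat inside the wooden serving tray, setting it down gently rather than dropping it, and let go. Leave the other compartment's door shut and do not disturb the spreader, the rolling pin, the sugar bowl or the ice tray; the opened door may stay open.

Things in the scene. Friction and masses are not known exactly. Their poses are not given: they have to be found in the camera images.
- case: Fixed plywood display case, 220 (x) by 460 (y); origin at centre of underside, x to its back, y to the left, z up. Walls 70 high in front, 108 at the back; top slopes up to the back by 10 deg, with two clear bypass doors between rails 16 high. Flat floor 12 above counter; inner wall faces at x +-100, y +-222; 8 thick divider at y = 0 makes two compartments, left (+y) and right (-y).
- door_left (a joint): Left door (235 wide, 5 thick, aluminium edges), covers the left compartment; upper track: it slides over the right door. 0 = shut (case y -6 to +229), grows to 0.17 m (stop) as it slides along the case's -y, to the right. May start up to 20 mm ajar. About 1.5 N of friction; stays where left.
- door_left_pull (a point): Middle of the top edge of the left door's pull: an upright aluminium fin near the door's outer end, 70 long (case x), 14 thick (case y), standing 38 above the door and leaning with the 10 deg slope. Can be pinched across its thickness from above. At case y = +212 when shut; moves with the door.
- door_right (a joint): Right door, mirror image of the left one, covers the right compartment; lower track: it slides under the left door. 0 = shut (case y -229 to +6), grows to 0.17 m (stop) as it slides along the case's +y, to the left. May start up to 20 mm ajar. Same friction.
- door_right_pull (a point): Middle of the top edge of the right door's pull, the same fin as on the left door (70 x 14 x 38 high); when shut at case y = -212.
- opener: Loose steel bottle opener lying flat in one compartment, roughly along the case's x, ring to the back, about 140 left or right of the case's middle. Handle 90 x 20 x 18 high, ring head 55 x 53, 7 thick, open in the middle. Origin: centre of the handle's underside; x along the handle to the ring, which ends at x = 97. About 0.13 kg, centre of mass 10 towards the ring.
- spreader: Steel spreader lying flat in the other compartment: handle 85 x 18 x 16 high with a solid flat blade 32 wide reaching x = +95. Origin at the centre of the handle's underside, x to the blade. To be left alone. Loose.
- tray: Shallow wooden serving tray on the counter to the right of the case, fixed, 220 (its x) by 160 (its y), rim 22 high and 6 thick, flat floor 6 above the counter; inside 208 x 148. Origin at the centre of its underside.
- rolling_pin: Wooden rolling pin, 470 long over its handles, 50 diameter, lying along its y behind the case; origin at the underside. Bystander.
- sugar_bowl: White ceramic sugar bowl with its lid on, 94 diameter, 107 high; origin at the centre of the underside. Stands behind the tray. Bystander.
- ice_tray: Pink silicone ice tray, 220 (x) by 100 (y) by 32 high; origin at the centre of its underside. Lies to the right of the serving tray. Bystander.

How it is judged:
By the outcome, as a careful person would: the job done as asked, in the order asked, and still so for the second after the job is handed in, with the robot touching nothing.
It also fails if it takes over 58 s, if anything falls off the work surface, if the arm or the gripper's body presses on something with over 40 N, if the wrist force passes 120 N, or if a joint passes its speed limit or range.

## Working session

There is one attempt and no reset: what is moved stays moved. The work goes in short steps, Python scripts to look and compute and a tool call to move; the robot and the scene stay as the last step left them, time stands still between calls to the robot, and variables do not carry over. Pictures are saved under pics/ and viewed, on a budget of 10 in all, crops included, one or two more only if the job needs it, and the job is handed in when it is done.

Besides the shell and the picture viewer there is one more tool, called as name([rows], argument=value, ...), one row to a line, values as JSON. servo_tool: Moves the arm, as the interface text tells. Its arguments: {"type":"object","properties":{"motion":{"type":"array","items":{"type":"array","items":{"type":"number"}}},"grip_force":{"type":"number"}},"required":["motion"]}

```bash
mkdir -p pics; ls; python3 - <<'E'
from rig import r
import cv2,numpy as np
np.set_printoptions(precision=4,suppress=True)
s=r.sense();print({k:np.round(v,3) for k,v in s.items()})
for n in("side","top","wrist"):
    print(n,r.calibration(n))
for n in("side","top"):
    cv2.imwrite(f"pics/{n}0.png",cv2.resize(r.grab_frame(n)[:,:,::-1],(800,600),interpolation=cv2.INTER_CUBIC))
E
```

```text
pics
{'clock': np.float64(0.0), 'qpos': array([ 1.214,  0.354,  1.634, -0.   ,  1.155, -0.002]), 'qvel': array([-0.   ,  0.001, -0.001, -0.   ,  0.002, -0.001]), 'joint_efforts': array([  0.001, -60.526, -34.208,   0.   ,   0.009,   0.   ]), 'eef_pos': array([216.949, 585.608, 230.556]), 'tcp_rot': array([-1.571,  0.001,  1.216]), 'contact_force': array([ 0.26 ,  1.156, -0.733]), 'wrist_torque': array([-0.065, -0.025, -0.013]), 'opening': np.float64(1.0)}
side {'fx': 537.4951690872967, 'fy': 537.4951690872967, 'cx': 277.6730810620033, 'cy': 213.39980965042477, 'R': array([[ 0.9403, -0.3402, -0.0102],
       [-0.218 , -0.5791, -0.7856],
       [ 0.2613,  0.7409, -0.6187]]), 't': array([-635.9731,  149.2989, 1456.29  ])}
top {'fx': 504.87365034511265, 'fy': 504.87365034511265, 'cx': 280.38831041669994, 'cy': 206.07120275992253, 'R': array([[-0.0242, -0.9996,  0.0128],
       [-0.9886,  0.0221, -0.1488],
       [ 0.1484, -0.0163, -0.9888]]), 't': array([-115.7794,  621.3163, 1391.3331])}
wrist {'fx': 325.19226210127806, 'fy': 325.19226210127806, 'cx': 274.44090482399565, 'cy': 208.21717241304975, 'mount': array([[   1.    ,    0.0001,   -0.0005,    0.054 ],
       [   0.0005,   -0.3233,    0.9463, -141.9951],
       [  -0.    ,   -0.9463,   -0.3233,   84.4011],
       [   0.    ,    0.    ,    0.    ,    1.    ]])}
```

View pics/top0.png

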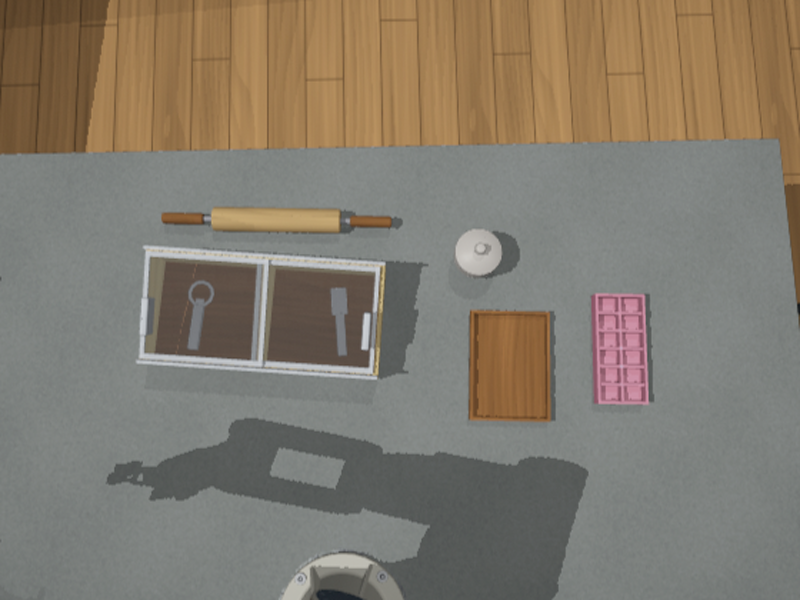

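View pics/side0.png

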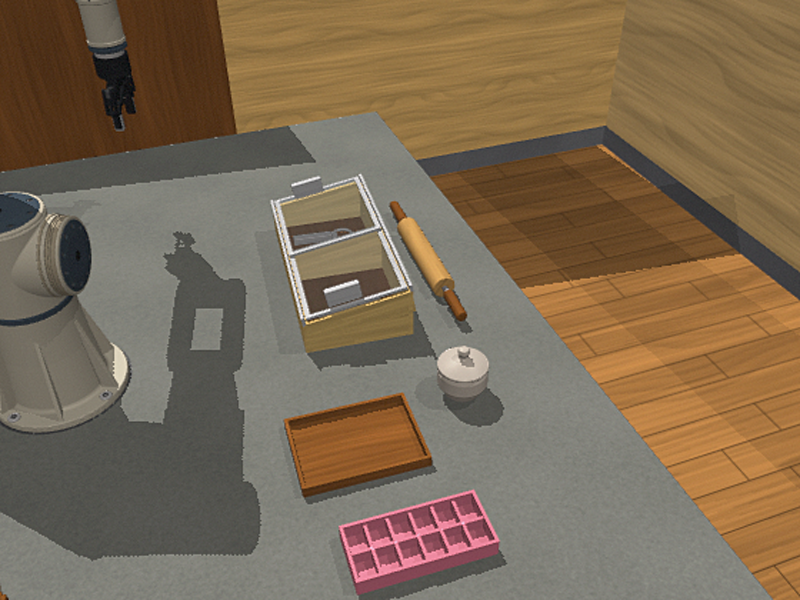

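The top view shows the opener (ring) in the left compartment, ring centre about (201,292), handle front end (194,348). The left pull is at (146,317), the tray rim corners at (470,311), (550,311), (552,420) and (470,420). The side view shows the left pull top at (307,184) and the right-front bottom corner of the case at (307,350).

```bash
cat > h.py <<'E'
from rig import r
import numpy as np, cv2
from scipy.optimize import least_squares
from scipy.spatial.transform import Rotation as Ro
np.set_printoptions(precision=3,suppress=True)
S=560/800
def proj(n,X):
    c=r.calibration(n);p=np.asarray(c["R"])@X+np.asarray(c["t"])
    return np.array([c["fx"]*p[0]/p[2]+c["cx"],c["fy"]*p[1]/p[2]+c["cy"]])
def ray(n,uv,z):
    c=r.calibration(n);R=np.asarray(c["R"]);t=np.asarray(c["t"])
    d=R.T@np.array([(uv[0]-c["cx"])/c["fx"],(uv[1]-c["cy"])/c["fy"],1]);o=-R.T@t
    return o+d*(z-o[2])/d[2]
def W(p,X):
    c,s=np.cos(p[2]),np.sin(p[2]);return np.array([p[0]+c*X[0]-s*X[1],p[1]+s*X[0]+c*X[1],X[2]])
def wray(uv,z,s,mount=None):
    "wrist pixel -> world point at height z, s = state"
    c=r.calibration("wrist");d=np.array([uv[0]-c["cx"],uv[1]-c["cy"]]);q=np.hypot(*d);th=q/c["fx"]
    v=np.array([*(d/q*np.sin(th)),np.cos(th)]);M=np.asarray(c["mount"])
    R=Ro.from_euler("xyz",s["tcp_rot"]).as_matrix()
    o=R@M[:3,3]+s["eef_pos"];d=R@M[:3,:3]@v
    return o+d*(z-o[2])/d[2]
E
python3 - <<'E'
from h import *
for h in(0,8,16):
  obs=[("top",(146,247),(110,230,108+h)),("top",(384,263),(110,-230,108+h)),("top",(378,377),(-110,-230,70+h)),("top",(138,362),(-110,230,70+h)),
   ("side",(307,350),(-110,-230,0)),("side",(412,333),(110,-230,0)),("side",(272,202),(-110,230,70+h)),("side",(361,177),(110,230,108+h))]
  f=lambda p:np.concatenate([proj(n,W(p,X))-np.array(u)*S for n,u,X in obs])
  o=least_squares(f,[500,150,0]);print(h,o.x,o.fun.reshape(-1,2).round(1).tolist())
# left pull top by two-view triangulation
g=lambda X:np.concatenate([proj("top",X)-np.array((145,317))*S,proj("side",X)-np.array((307,184))*S])
q=least_squares(g,[500,350,130]);print("pull",q.x,q.fun)
g=lambda X:np.concatenate([proj("top",X)-np.array((366,331))*S,proj("side",X)-np.array((342,286))*S])
q=least_squares(g,[500,350,130]);print("rpull",q.x,q.fun)
for u,z in(((194,348),30),((200,298),30),((201,292),19),((201,281),19)):print("op",ray("top",np.array(u)*S,z))
for u in((470,311),(550,311),(552,420),(470,420)):print("tray",ray("top",np.array(u)*S,22))
for u in((285,418),(403,395),(431,459),(304,492)):print("tray side",ray("side",np.array(u)*S,22))
E
```

```text
0 [585.597 140.911  -0.089] [[-1.1, -1.2], [-0.4, -1.3], [-1.5, -0.2], [-0.3, -0.7], [-1.3, 2.2], [0.2, 0.6], [-0.8, 3.1], [-0.3, 2.0]]
8 [584.742 138.884  -0.089] [[-1.4, -1.5], [0.3, -1.6], [-0.8, -0.0], [-0.5, -0.5], [-1.4, 2.7], [0.2, 1.1], [-1.2, 1.4], [-0.5, 0.2]]
16 [583.889 136.867  -0.089] [[-1.6, -1.9], [1.1, -1.9], [-0.1, 0.1], [-0.8, -0.4], [-1.5, 3.2], [0.2, 1.6], [-1.6, -0.3], [-0.6, -1.6]]
pull [577.009 347.28  130.287] [ 0.161 -1.104 -1.371  0.241]
rpull [540.823 -63.314 131.904] [ 0.147 -0.944 -0.965  0.182]
op [522.4   282.896  30.   ]
op [622.694 272.711  30.   ]
op [636.615 273.8    19.   ]
op [659.249 274.179  19.   ]
tray [ 585.081 -270.438   22.   ]
tray [ 581.406 -432.877   22.   ]
tray [ 363.673 -424.838   22.   ]
tray [ 367.669 -262.044   22.   ]
tray side [ 374.83  -256.775   22.   ]
tray side [ 588.934 -275.995   22.   ]
tray side [ 580.739 -432.373   22.   ]
tray side [ 365.871 -424.768   22.   ]
```

servo_tool([
  [0, -0.099, 0.02, -0.42, 0, -1.52, 0],
  [0, -0.099, 0.02, -0.42, 0, -1.52, 0],
  [0, -0.099, 0.02, -0.42, 0, -1.52, 0],
  [0, -0.099, 0.02, -0.42, 0, -1.52, 0],
  [0, -0.099, 0.02, -0.42, 0, -1.52, 0],
  [0, -0.099, 0.02, -0.42, 0, -1.52, 0],
  [0, -0.099, 0.02, -0.42, 0, -1.52, 0],
  [0, -0.099, 0.02, -0.42, 0, -1.52, 0],
  [0, -0.099, 0.02, -0.42, 0, -1.52, 0],
  [0, -0.099, 0.02, -0.42, 0, -1.52, 0],
], grip_force=40)

```text
clock: 1.35
eef_pos: [575.4, 348.2, 211.2]
tcp_rot: [-1.57, 0.0, 1.483]
contact_force: [-0.9, -0.3, -0.2]
opening: 0.5
```

```bash
python3 - <<'E'
from h import *
s=r.sense();print(s["eef_pos"],s["tcp_rot"],s["opening"],s["qpos"],s["clock"])
cv2.imwrite("pics/w1.png",cv2.resize(r.grab_frame("wrist")[:,:,::-1],(800,600),interpolation=cv2.INTER_CUBIC))
E
```

```text
[575.424 348.162 211.193] [-1.57   0.     1.483] 0.49952663077617376 [ 0.542  0.444  1.542  0.     1.156 -0.941] 1.35
```

View pics/w1.png

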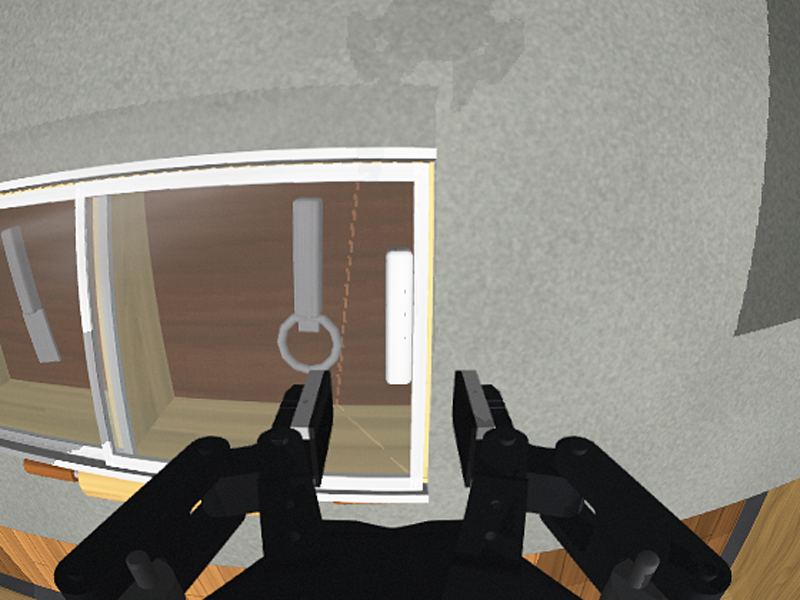

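Wrist view: fin spans (387–412, 250–384); opener handle (293–322, 198–318), ring centre (309,343).

```bash
python3 - <<'E'
from h import *
s=r.sense()
for u,z in(((400,317),131),((400,252),125),((400,384),137),((387,317),131),((412,317),131),((307,200),30),((309,318),30),((309,343),19),((309,374),16),((293,260),30),((321,260),30)):
    X=wray(np.array(u)*S,z,s);R=Ro.from_euler("xyz",s["tcp_rot"]).as_matrix();d=X-s["eef_pos"];print(u,X,"tool",R.T@d)
    dx=X[:2]-[585,139];c,q=np.cos(-.089),np.sin(-.089);print("   case",c*dx[0]+q*dx[1],-q*dx[0]+c*dx[1])
E
```

```text
(400, 317) [578.039 352.385 131.   ] tool [ 4.3   80.352 -2.199]
   case -25.899286827495825 211.92153415266063
(400, 252) [545.384 355.19  125.   ] tool [ 4.225 86.36  30.574]
   case -58.67436377251203 211.81288904332865
(400, 384) [613.927 349.37  137.   ] tool [  4.449  74.342 -38.211]
   case 10.11417025616334 212.10833226401476
(387, 317) [577.453 345.735 131.   ] tool [-2.376 80.352 -2.199]
   case -25.89231901252163 205.2462135819346
(412, 317) [578.586 358.528 131.   ] tool [10.467 80.352 -2.204]
   case -25.900730662930314 218.08877896215938
(307, 200) [524.042 292.955  30.   ] tool [-59.646 181.362  46.343]
   case -74.40027298851412 147.92781265619794
(309, 318) [612.281 282.243  30.   ] tool [-62.567 181.339 -42.495]
   case 14.44104330281942 145.10120581601035
(309, 343) [637.643 276.428  19.   ] tool [-66.132 192.332 -68.273]
   case 40.219208555892514 141.5635537040054
(309, 374) [667.068 271.151  16.   ] tool [-68.804 195.324 -98.049]
   case 69.99735468880344 138.92250981863427
(293, 260) [566.413 276.873  30.   ] tool [-71.945 181.351   2.723]
   case -30.76743199523726 135.67515767560013
(321, 260) [568.445 297.54   30.   ] tool [-51.179 181.351   2.514]
   case -30.580653326746038 156.44131875592706
```

servo_tool([
  [0, 0.004, 0.05, -0.002, 0, 0, 0],
  [0, 0.004, 0.09, -0.002, 0, 0, 0],
  [0, 0.004, 0.1, -0.002, 0, 0, 0],
  [0, 0.004, 0.1, -0.002, 0, 0, 0],
  [-1, 0.004, 0.1, -0.002, 0, 0, 0],
  [-1, 0.004, 0.1, -0.002, 0, 0, 0],
  [-1, 0.004, 0.1, -0.002, 0, 0, 0],
  [-1, 0.004, 0.1, -0.002, 0, 0, 0],
  [-1, 0.004, 0.1, -0.002, 0, 0, 0],
  [-1, 0.004, 0.1, -0.002, 0, 0, 0],
], grip_force=40)

```text
clock: 2.65
eef_pos: [579.9, 351.8, 113.3]
tcp_rot: [-1.573, -0.002, 1.481]
contact_force: [-1.3, 0.8, 7.7]
opening: 0.153
```

servo_tool([
  [-1, -0.01, 0, 0, 0, 0, 0],
  [-1, -0.03, 0, 0, 0, 0, 0],
  [-1, -0.05, 0, 0, 0, 0, 0],
  [-1, -0.07, 0, 0, 0, 0, 0],
  [-1, -0.09, 0, 0, 0, 0, 0],
  [-1, -0.11, 0, 0, 0, 0, 0],
  [-1, -0.13, 0, 0, 0, 0, 0],
  [-1, -0.15, 0, 0, 0, 0, 0],
  [-1, -0.16, 0, 0, 0, 0, 0],
  [-1, -0.166, 0, 0, 0, 0, 0],
  [-1, -0.166, 0, 0, 0, 0, 0],
])

```text
clock: 4.03
eef_pos: [564.4, 185.5, 113.3]
tcp_rot: [-1.572, -0.001, 1.48]
contact_force: [-4.4, -0.1, 11.8]
opening: 0.154
```

servo_tool([
  [0, 0, 0, 0, 0, 0, 0],
  [0, 0, 0, 0, 0, 0, 0],
  [0, 0, 0, 0, 0, 0, 0],
  [0, 0, -0.05, 0, 0, 0, 0],
  [0, 0, -0.1, 0, 0, 0, 0],
  [0, 0.05, -0.1, 0, 0, 0.1, 0],
  [0, 0.102, -0.1, 0, 0, 0.17, 0],
  [0, 0.102, -0.1, 0, 0, 0.17, 0],
  [0, 0.102, -0.1, 0, 0, 0.17, 0],
  [0, 0.102, -0.1, 0, 0, 0.17, 0],
])

```text
clock: 5.28
eef_pos: [573.1, 286.3, 211.0]
tcp_rot: [-1.57, 0.001, 1.451]
contact_force: [1.0, 0.0, -0.1]
opening: 0.5
```

```bash
python3 - <<'E'
from h import *
s=r.sense();print(s["eef_pos"],s["tcp_rot"],s["opening"],s["qpos"],s["clock"])
cv2.imwrite("pics/w2.png",cv2.resize(r.grab_frame("wrist")[:,:,::-1],(800,600),interpolation=cv2.INTER_CUBIC))
E
```

```text
[573.064 286.258 211.03 ] [-1.57   0.001  1.451] 0.5001985616864182 [ 0.461  0.396  1.617 -0.     1.129 -0.99 ] 5.275
```

View pics/w2.png

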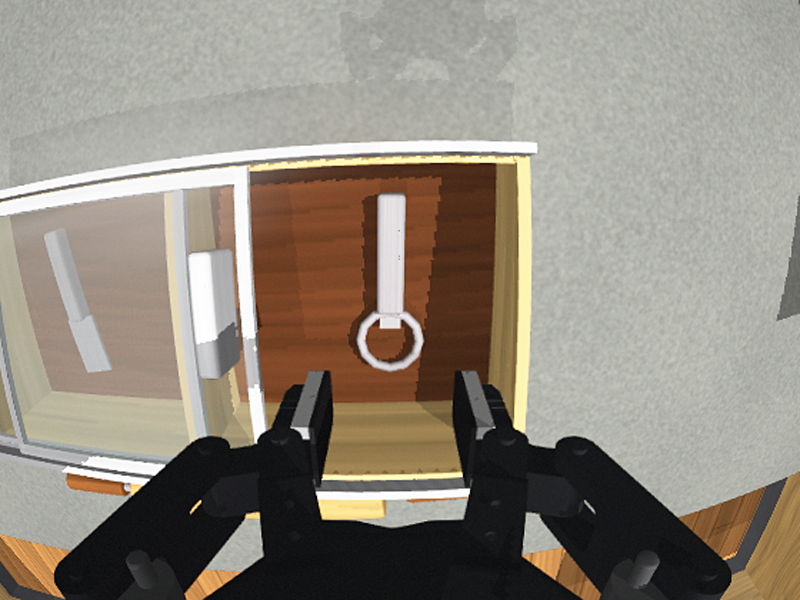

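The left door is open; the handle runs from (391,195) to (390,318), columns 377–405, ring centre (390,340).

```bash
python3 - <<'E'
from h import *
s=r.sense()
for u,z in(((391,195),30),((391,318),30),((377,260),30),((405,260),30),((391,370),16)):
    X=wray(np.array(u)*S,z,s);R=Ro.from_euler("xyz",s["tcp_rot"]).as_matrix();d=X-s["eef_pos"];print(u,X,"tool",R.T@d)
E
```

```text
(391, 195) [524.252 291.51   30.   ] tool [ -0.581 181.195  49.121]
(391, 318) [614.945 280.499  30.   ] tool [ -0.64  181.165 -42.238]
(377, 260) [569.473 275.909  30.   ] tool [-10.648 181.184   2.356]
(405, 260) [571.879 295.845  30.   ] tool [  9.432 181.175   2.356]
(391, 370) [665.765 274.274  16.   ] tool [ -0.722 195.149 -93.443]
```

servo_tool([
  [0, -0.001, 0.05, -0.004, 0, 0, 0],
  [0, -0.001, 0.1, -0.004, 0, 0, 0],
  [0, -0.001, 0.14, -0.004, 0, 0, 0],
  [0, -0.001, 0.17, -0.004, 0, 0, 0],
  [0, -0.001, 0.185, -0.004, 0, 0, 0],
  [0, -0.001, 0.195, -0.004, 0, 0, 0],
  [0, -0.001, 0.195, -0.004, 0, 0, 0],
  [-1, -0.001, 0.195, -0.004, 0, 0, 0],
  [-1, -0.001, 0.195, -0.004, 0, 0, 0],
  [-1, -0.001, 0.195, -0.004, 0, 0, 0],
  [-1, -0.001, 0.195, -0.004, 0, 0, 0],
  [-1, -0.001, 0.195, -0.004, 0, 0, 0],
], grip_force=60)

```text
clock: 6.82
eef_pos: [577.9, 286.3, 17.7]
tcp_rot: [-1.573, -0.001, 1.452]
contact_force: [-1.3, -1.0, 6.0]
opening: 0.215
```

servo_tool([
  [-1, 0, -0.01, 0, 0, 0, 0],
  [-1, 0, -0.03, 0, 0, 0, 0],
  [-1, 0, -0.06, 0, 0, 0, 0],
  [-1, 0, -0.1, 0, 0, 0, 0],
  [-1, 0, -0.14, 0, 0, 0, 0],
  [-1, 0, -0.17, 0, 0, 0, 0],
  [-1, 0, -0.185, 0, 0, 0, 0],
  [-1, 0, -0.185, 0, 0, 0, 0],
])

```text
clock: 7.82
eef_pos: [577.5, 286.1, 202.6]
tcp_rot: [-1.573, -0.001, 1.452]
contact_force: [0.5, 0.1, -2.3]
opening: 0.213
```

servo_tool([
  [-1, -0.03, 0, 0.002, 0, 0, 0],
  [-1, -0.08, 0, 0.006, 0, 0, 0],
  [-1, -0.135, 0, 0.01, 0, 0, 0],
  [-1, -0.19, 0, 0.014, 0, 0, 0],
  [-1, -0.25, 0, 0.018, 0, 0, 0],
  [-1, -0.31, 0, 0.022, 0, 0, 0],
  [-1, -0.37, 0, 0.026, 0, -0.1, 0],
  [-1, -0.43, 0, 0.03, 0, -0.2, 0],
  [-1, -0.49, 0, 0.034, 0, -0.3, 0],
  [-1, -0.55, 0, 0.039, 0, -0.4, 0],
  [-1, -0.6, 0, 0.042, 0, -0.46, 0],
  [-1, -0.63, 0, 0.045, 0, -0.46, 0],
])

```text
clock: 9.32
eef_pos: [456.0, -336.1, 199.6]
tcp_rot: [-1.569, -0.001, 1.53]
contact_force: [0.3, -0.6, -1.3]
opening: 0.215
```

servo_tool([
  [-1, -0.013, 0.02, 0, 0, 0, 0],
  [-1, -0.013, 0.05, 0, 0, 0, 0],
  [-1, -0.013, 0.05, 0, 0, 0, 0],
  [-1, -0.013, 0.05, 0, 0, 0, 0],
])

```text
clock: 9.82
eef_pos: [457.1, -346.6, 151.0]
tcp_rot: [-1.57, -0.001, 1.533]
contact_force: [-0.2, -0.2, -1.4]
opening: 0.212
```

```bash
python3 - <<'E'
from h import *
s=r.sense();print(s["eef_pos"],s["tcp_rot"],s["opening"],s["contact_force"],s["clock"])
cv2.imwrite("pics/w3.png",cv2.resize(r.grab_frame("wrist")[:,:,::-1],(800,600),interpolation=cv2.INTER_CUBIC))
E
```

```text
[ 457.091 -346.553  151.017] [-1.57  -0.001  1.533] 0.21239977806663934 [-0.156 -0.209 -1.353] 9.825
```

View pics/w3.png

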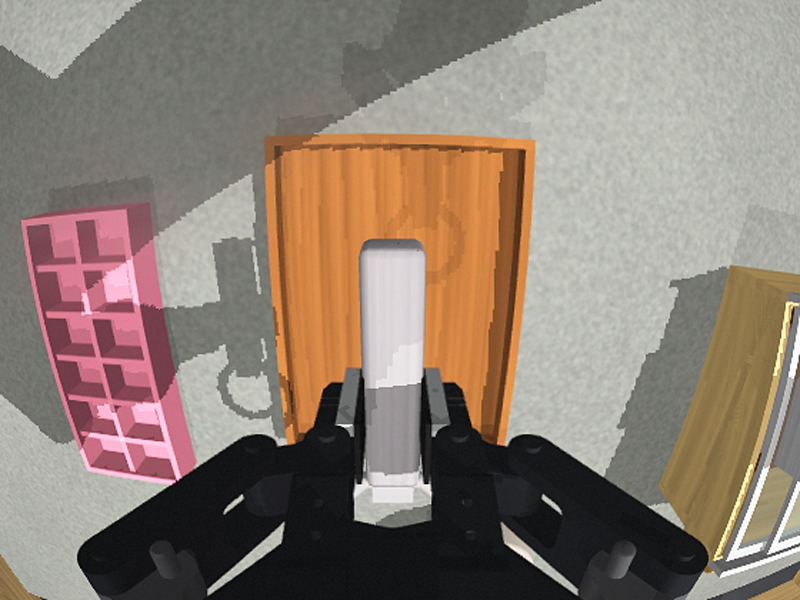

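Opener is held level and aligned with the tray; near rim corners at (265,140) and (535,143), so it's about central.

```bash
python3 - <<'E'
from h import *
s=r.sense()
for u,z in(((265,139),22),((535,143),22),((393,243),163)):
    X=wray(np.array(u)*S,z,s);R=Ro.from_euler("xyz",s["tcp_rot"]).as_matrix();print(u,X,"tool",R.T@(X-s["eef_pos"]))
E
```

```text
(265, 139) [ 364.833 -417.796   22.   ] tool [-74.381 129.659  89.913]
(535, 143) [ 372.676 -258.764   22.   ] tool [ 84.833 129.639  88.135]
(393, 243) [ 401.304 -344.157  163.   ] tool [  0.575 -11.34   56.228]
```

servo_tool([
  [-1, 0, 0.03, 0, 0, 0, 0],
  [-1, 0, 0.06, 0, 0, 0, 0],
  [-1, 0, 0.09, 0, 0, 0, 0],
  [-1, 0, 0.11, 0, 0, 0, 0],
  [-1, 0, 0.12, 0, 0, 0, 0],
  [-1, 0, 0.127, 0, 0, 0, 0],
  [-1, 0, 0.131, 0, 0, 0, 0],
  [-1, 0, 0.134, 0, 0, 0, 0],
  [-1, 0, 0.134, 0, 0, 0, 0],
])

```text
clock: 11.0
eef_pos: [457.0, -347.3, 17.5]
tcp_rot: [-1.571, 0.0, 1.532]
contact_force: [0.2, 0.3, -0.9]
opening: 0.214
```

servo_tool([
  [-1, 0, 0.002, 0, 0, 0, 0],
  [-1, 0, 0.003, 0, 0, 0, 0],
  [-1, 0, 0.004, 0, 0, 0, 0],
  [-1, 0, 0.005, 0, 0, 0, 0],
  [-1, 0, 0.005, 0, 0, 0, 0],
  [-1, 0, 0.005, 0, 0, 0, 0],
])

```text
clock: 11.75
eef_pos: [457.0, -347.3, 12.3]
tcp_rot: [-1.571, 0.0, 1.532]
contact_force: [0.5, 0.0, -1.2]
opening: 0.215
```

servo_tool([
  [-1, 0, 0.001, 0, 0, 0, 0],
  [-1, 0, 0.001, 0, 0, 0, 0],
  [-1, 0, 0.002, 0, 0, 0, 0],
  [-1, 0, 0.002, 0, 0, 0, 0],
])

```text
clock: 12.25
eef_pos: [457.1, -347.3, 11.6]
tcp_rot: [-1.571, 0.0, 1.532]
contact_force: [-4.7, 4.1, 17.1]
opening: 0.213
```

servo_tool([
  [-1, 0, -0.001, 0, 0, 0, 0],
  [-0.3, 0, -0.001, 0, 0, 0, 0],
  [-0.1, 0, -0.001, 0, 0, 0, 0],
  [-0.1, 0, -0.001, 0, 0, 0, 0],
  [-0.1, 0, -0.001, 0, 0, 0, 0],
  [-0.1, 0, -0.02, 0, 0, 0, 0],
  [-0.1, 0, -0.06, 0, 0, 0, 0],
  [-0.1, 0, -0.12, 0, 0, 0, 0],
  [-0.1, 0, -0.17, 0, 0, 0, 0],
  [-0.1, 0, -0.2, 0, 0, 0, 0],
  [-0.1, 0, -0.2, 0, 0, 0, 0],
  [-0.1, 0, -0.2, 0, 0, 0, 0],
])

```text
clock: 13.75
eef_pos: [456.5, -346.9, 210.2]
tcp_rot: [-1.571, -0.0, 1.532]
contact_force: [0.1, 0.1, -0.0]
opening: 0.454
```

```bash
python3 - <<'E'
from h import *
s=r.sense();print(s["eef_pos"],s["opening"],s["contact_force"],s["clock"])
a=cv2.resize(r.grab_frame("wrist")[:,:,::-1],(800,600),interpolation=cv2.INTER_CUBIC)
b=cv2.resize(r.grab_frame("side")[:,:,::-1],(800,600),interpolation=cv2.INTER_CUBIC)
cv2.imwrite("pics/w4.png",a);cv2.imwrite("pics/s4.png",b)
E
```

```text
[ 456.542 -346.912  210.232] 0.45374717611969545 [ 0.054  0.118 -0.026] 13.75
```

View pics/w4.png

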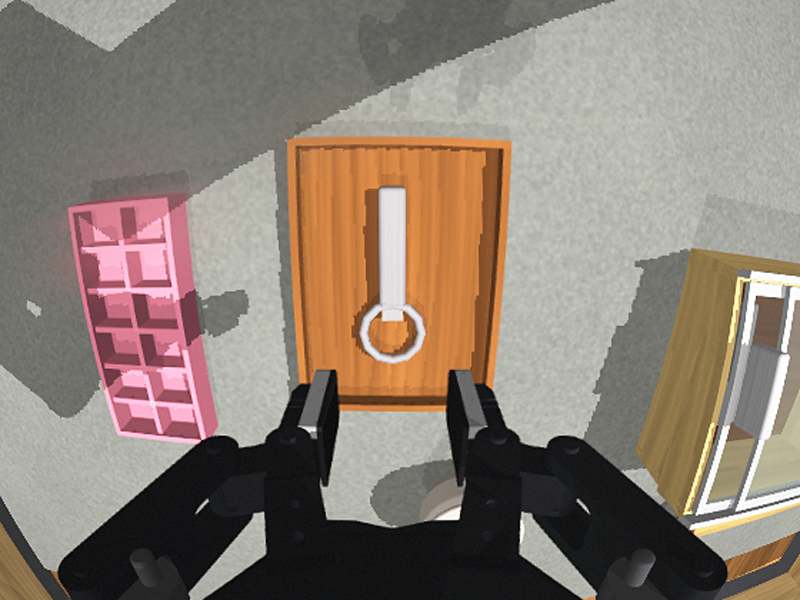

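View pics/s4.png

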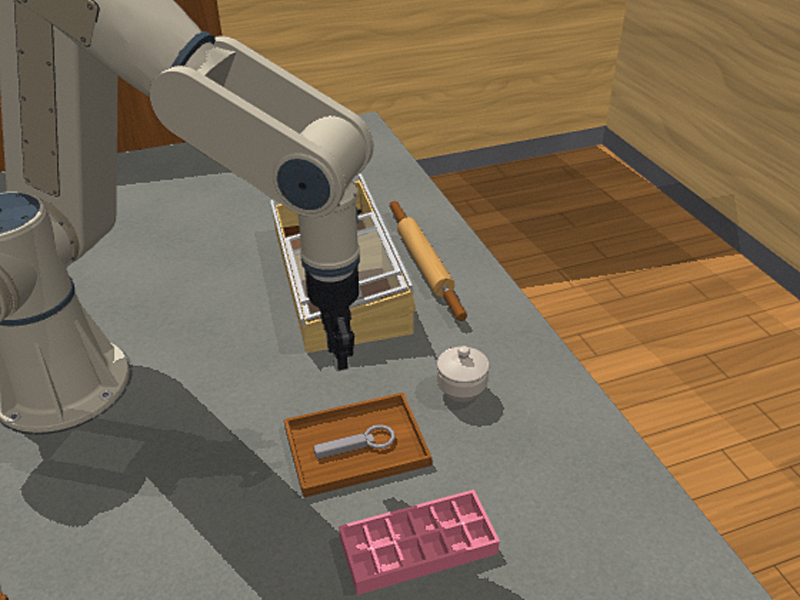

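The opener lies flat in the tray. I'll take one last look from the top camera, to see whether the right door stayed shut.

```bash
python3 - <<'E'
from h import *
cv2.imwrite("pics/t5.png",cv2.resize(r.grab_frame("top")[:,:,::-1],(800,600),interpolation=cv2.INTER_CUBIC))
E
```

```text
(no output)
```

View pics/t5.png

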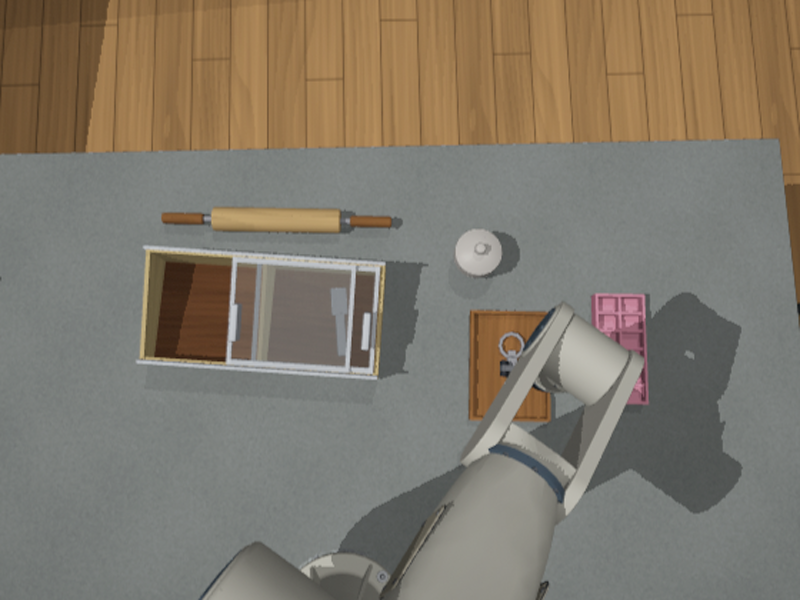

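The right pull is still at (366,331), so that door has not moved. The left door is well open, and the spreader, rolling pin, bowl and ice tray look unchanged.

```bash
python3 -c "
from rig import r
print(r.sign_off(), r.sense()['clock'])"
```

```text
the job is handed in; nothing more can be done
the job is handed in; nothing more can be done
```

The opener is out of the left compartment and lying flat, roughly centred, inside the serving tray. I let go of it and handed the job in at about 14 s of the 58 s allowed. To get there I pinched the left door's pull and slid the door about 166 mm to the right. I then gripped the opener by its handle, carried it over and lowered it onto the tray floor.

**Last checks:**
- **Door:** the top view shows the left door wide open and the right door's pull at the same pixel as at the start, so that door did not move.
- **Bystanders:** the spreader, rolling pin, sugar bowl and ice tray all look unchanged.
- **Gripper:** it is clear of everything, about 200 mm up, with no contact force.

**Disagreements:**
- **Set-down force:** it reached about 17 N for a moment on contact. That is within the limits but firmer than intended.
- **Handle position:** the first top-view estimate was about 9 mm off the wrist view. I used the wrist view because the sizes it gave matched the opener.

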